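Chuck key out, start the lathe

ROBOT

A 7-joint arm with a two-finger parallel gripper is mounted at the origin on the work surface. World frame = base frame: x ahead of the robot, y to its left, z up, the work surface at z = 0. Lengths are in m, angles in rad, forces in N, time in s.
With the tool pointing down it reaches from about 0.4 to 0.925 m from the base axis. Payload 4.1 kg.
Tool frame: the origin (TCP) lies midway between the tips of the shut fingers; the grasp point (between the pads) lies 19 mm behind it; z points along the fingers, y is the line along which they close (so a half turn about z gives the same grasp; the last joint's range is limited). The gripper opens to 85 mm and grips with 20 to 120 N. Pads are 22 mm wide; open, the fingers measure 114 mm over their backs; the gripper's body (76 mm by 85 mm) begins 54 mm behind the grasp point. The pads swing forward as they close: fully open they stand 13 mm farther back than shut.
Start: joints at [-1.3, 0.398, 0.045, 1.537, -0.019, 1.207, -0.051], TCP at [0.235, 0.606, 0.231] pointing down, gripper open.
Joint ranges: [-2.82, 2.82], [-0.49, 2.23], [-1.37, 1.46], [0, 2.46], [-1.36, 4.5], [0.23, 2], [-2.94, 2.94]. Speed limits (rad/s): [2.57, 2.57, 3.14, 3.14, 3.14, 3.14, 3.14].

INTERFACE

Orientations are given as a 3x3 rotation matrix whose columns are the frame's x, y, z axes.
In Python, from station import bot gives the robot as it stands.
- The arm moves only by the shell command python3 -m jog 'ROWS' [FORCE]. ROWS is a JSON object of lists of equal length, an entry for each row: "delta_pos": the shift along the tool's x, y, z in m, a list of three; "dr": the turn, a rotation vector about the tool's x, y, z in rad, a list of three; "fingers": the finger opening in m, from 0 to 0.0854. A call has 1 to 20 rows; each row shifts and turns the commanded pose from where the row before left it, along the tool's axes as they then stand; what a row does not reach is not made up. A row lasts 1/12 s, in which the tool goes at most 41.7 mm and 7.16 degrees, less where a joint would pass 70% of its speed; a pose out of reach is approached as far as the arm can. A call with a gripper value outside its range is refused whole. The fingers move at their own pace and stop on an object; FORCE is the grip in N (left out, the last holds). Time passes only in rows, so rows that do not move let the fingers close. It gives the time, the measured TCP pose, the force, the opening and the grip force at its end, in the units of the state.
- bot.read_state(): the state, without advancing time (a new reading comes with each control period).
- bot.capture(name): name is "side" or "top"; returns (picture, depth): 400x640x3 uint8, blue, green, red; 400x640 float32, m along the optical axis (not along the pixel's ray), 0 where there is no reading.
- bot.calibration(name): a dict with "fx", "fy", "cx", "cy" (pixels), "distortion" ([k1, k2, p1, p2, k3] as OpenCV has them; the pictures are not rectified), "R" (3x3) and "t" (3): a world point X has camera coordinates R X + t. Camera axes: x right, y down, z forward; pixel columns grow to the right and rows downward; lengths in m; the calibration is good to about 2 mm. A picture is of the moment at which its call begins. calibration takes no time and is no camera call.
- bot.finish_job(): hands the job in; it is judged then, once.
The state is a dict: "clock": time; "joints": joint angles; "dq": joint speeds; "tau": joint torques, N m; "ee_pos": TCP position; "tool_rot": TCP orientation; "wrist_force": force on the tool from outside, world axes, zero at the start; "torque": the same for the moment, N m; "grip_width": finger opening in m; "gripper_force": force on a finger pad.
Only numpy, scipy, OpenCV 4.12 (cv2) and the standard library are available. Lean on these libraries where they do the work, as an engineer would, in place of code of your own. Each camera call takes 0.05 s, during which the arm holds its last target. There are 200 camera calls.

TASK

The lathe is about to be started, but its T-handled chuck key is still standing in the chuck: pull the key out and stand it, tip down, in the steel tool pot. Then start the motor: turn the long starter handle on the sloping control box clockwise against its spring until you feel its stop, hold it against the stop for a good second without forcing it, and let it spring all the way back. Never turn the starter while the key is in the chuck, keep the pot upright, and do not disturb the stop button, the speed dial, the wooden finial, the cork sanding block or the roll of tape.

Things in the scene. Friction and masses are not known exactly. Their poses are not given: they have to be found in the camera images.
- lathe: mini wood lathe, 720 mm long, fixed. Origin: on the bench under the middle of the bed; y along the spindle towards the headstock, x away from the operator. Spindle 170 mm up; headstock y = 170 to 365 mm, 150 mm deep, 240 mm high; steel chuck 100 mm in diameter, y = 90 to 150 mm; blank, tool rest and tailstock towards -y, all below 210 mm
- chuck_hole (a point): mouth of the key hole on top of the chuck, 216 mm above the bench: round hole 11.5 mm wide, 24 mm deep, straight down
- key: steel T-handled chuck key, 0.17 kg, 118 mm long. Origin: underside of its tip; z up the shaft to the cross bar, x along the bar. Tip 10 mm round, 22 mm long (so far inside the chuck), then a shoulder 18 mm wide, 9 mm high, resting on the chuck; shaft 11 mm round. Stands upright and loose in the hole, its bar turned any way
- key_bar (a point): middle of the key's cross bar, 110 mm above the tip: bar 11 mm round, 90 mm long, with 16 mm balls on its ends. 304 mm above the bench at the start; free space all round
- key_tip (a point): lowest point of the key's tip
- pot: plain steel tool pot, empty, open at the top, round, 88 mm outside, 82 mm inside, 85 mm high, floor 6 mm thick, 0.6 kg, loose on the bench. Origin: centre of its underside; z up its axis. The key leans in it with its bar above the rim
- console: grey control box fixed on the bench, 140 mm deep (x), 230 wide (y), front 50 and back 131 mm high. Origin: centre of its underside. Control face slopes 30 degrees: outward normal (-0.5, 0, 0.866), up the slope (0.866, 0, 0.5) in the box's frame, left is +y. Long starter handle on the left half, round speed dial (34 mm across, 23 high) upper right, round stop button (38 across, 31 high) lower right
- starter_hub (a point): point on the starter's axis of rotation (along the face's normal), 27 mm out from the face. The handle is a black bar 16 mm wide, from 28 mm behind the axis to 78 mm in front, flanks 16 to 38 mm out from the face, on a hub 38 mm across over a disc 72 mm across, 4 mm high. At rest its long end points 45 degrees left of straight up the slope
- starter_push (a point): point on the centre line of the handle's long end, 60 mm from the axis, 27 mm out from the face, 8 mm inside the bar's left flank; it turns with the handle
- starter (a joint): angle of the starter handle, rad: 0 at rest (run), grows clockwise as seen facing the box (positive about the face's inward normal). A spring drives it back to 0: 4 N at starter_push starts it moving and the force there grows by 0.67 N for every 0.1 rad. A hard stop, which has to be felt, lies somewhere between 0.8 and 1.4 rad
- stop_button (a joint): travel of the stop button, m: 0 out, 0.006 pressed in. Not to be pressed
- dial_mark (a point): white mark on the rim of the speed dial, which turns easily. Not to be turned
- finial: small turned wooden finial standing on the bench, 52 mm across, 100 mm high. To be left alone. Origin: its underside
- sander: cork sanding block, 110 x 65 x 35 mm. To be left alone. Origin: its underside
- tape: flat roll of paper tape, 100 mm across, 24 mm high. To be left alone. Origin: its underside
Mind the look-alikes: they are no part of the job. Leave any yellow look-alike of the pot alone.

How it is judged:
By the outcome, as a careful person would: the job done as asked, in the order asked, and still so for the second after the job is handed in, with the robot touching nothing.
It also fails if it takes over 61 s, if anything falls off the work surface, if the arm or the gripper's body presses on something with over 40 N, if the wrist force passes 120 N, or if a joint passes its speed limit or range.

## Working session

There is one attempt and no reset: what is moved stays moved. The work goes in short steps, Python scripts to look and compute and a shell command to move; the robot and the scene stay as the last step left them, time stands still between calls to the robot, and variables do not carry over. Pictures are saved under pics/ and viewed, at most 10 in all, crops included, and the job is handed in when it is done.

```bash
mkdir -p pics; ls
cat > h.py <<'E'
import numpy as np, cv2
from station import bot
def world(name,depth,u,v,d=None):
    c=bot.calibration(name);K=np.array([[c['fx'],0,c['cx']],[0,c['fy'],c['cy']],[0,0,1]])
    u=np.atleast_1d(u).astype(float);v=np.atleast_1d(v).astype(float)
    z=depth[v.astype(int),u.astype(int)] if d is None else d
    p=cv2.undistortPoints(np.stack([u,v],1)[:,None],K,np.array(c['distortion']))[:,0]
    X=np.c_[p*np.c_[z],z]
    return (X-np.array(c['t']))@np.array(c['R'])
def pix(name,X):
    c=bot.calibration(name);K=np.array([[c['fx'],0,c['cx']],[0,c['fy'],c['cy']],[0,0,1]])
    return cv2.projectPoints(np.atleast_2d(X).astype(float),cv2.Rodrigues(np.array(c['R']))[0],np.array(c['t'],float),K,np.array(c['distortion']))[0][:,0]
E
python3 - <<'E'
from h import *
for n in("side","top"):
    p,d=bot.capture(n);cv2.imwrite(f"pics/{n}0.png",p);np.save(n+"0.npy",d)
    c=bot.calibration(n);print(n,c['fx'],-np.array(c['R']).T@np.array(c['t']),np.array(c['R'])[2])
print(bot.read_state())
E
```

```text
pics
side 506.14635726365856 [0.15858586 0.74018845 1.14079889] [ 0.29869786 -0.61385409 -0.73072754]
top 397.19966293681244 [ 0.29305708 -0.04521727  1.43562478] [ 1.82796315e-01 -6.74135750e-04 -9.83150575e-01]
{'clock': 0.1, 'joints': array([-1.29998435,  0.39912305,  0.04505024,  1.53776118, -0.01869698,
        1.20692125, -0.05070488]), 'dq': array([ 0.00112955, -0.0026219 ,  0.00062671, -0.00304984,  0.00028051,
       -0.00163861, -0.00054804]), 'tau': array([ 2.87992087e-03, -4.76260042e+01,  1.37000218e+00, -2.54953068e+01,
        1.19615032e-02,  5.04555777e-03, -1.72471113e-05]), 'ee_pos': array([0.23471263, 0.60552143, 0.23036121]), 'tool_rot': array([[-9.32429781e-01,  3.61350840e-01, -5.22487279e-04],
       [ 3.61351194e-01,  9.32428217e-01, -1.71341801e-03],
       [-1.31963156e-04, -1.78644338e-03, -9.99998396e-01]]), 'wrist_force': array([-0.45606029, -0.09304883,  0.22677116]), 'torque': array([ 0.02046505, -0.02266521,  0.00609132]), 'gripper_force': 0.0, 'grip_width': 0.08535221835698265}
```

View pics/side0.png

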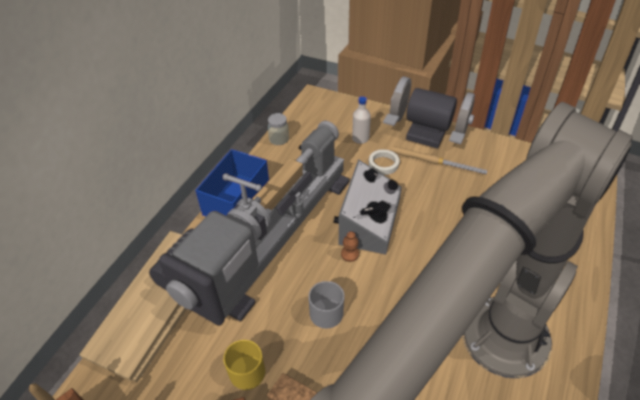

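View pics/top0.png

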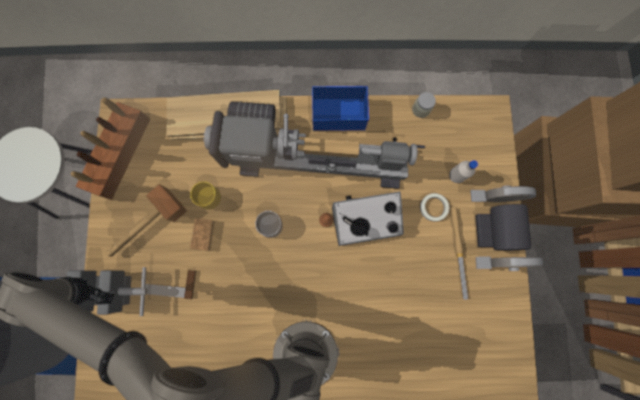

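Side view: steel pot at (326,305), yellow look-alike at (244,365), key in the chuck at (243,188), console at (370,208), finial at (350,246). Top view: steel pot (269,224), yellow pot (204,195), key (290,143), console (367,219), tape (435,207), sander (202,235).
Could be mistaken: pot → yellow pot (204,195) or grey jar (424,103); key → tailstock and tool-rest levers (365,150). I choose the grey pot (269,224) and the key (290,143). Close crop next.

Run:
```python
from h import *
s=cv2.imread("pics/side0.png");t=cv2.imread("pics/top0.png")
f=lambda im,x,y,w,h,k:cv2.resize(im[y:y+h,x:x+w],None,fx=k,fy=k,interpolation=cv2.INTER_CUBIC)
a=f(s,210,160,80,60,5);b=f(t,265,110,80,60,5);c=f(s,330,160,80,60,5).copy();d=f(t,330,190,80,60,5)
cv2.imwrite("pics/crop0.png",np.vstack([np.hstack([a,b]),np.hstack([c,d])]))
# clouds
for n in("top","side"):
    D=np.load(n+"0.npy");v,u=np.nonzero(D>0);X=world(n,D,u,v);np.save(n+"X.npy",np.c_[X,u,v])
    def box(lo,hi): m=np.all((X>lo)&(X<hi),1);return X[m],u[m],v[m]
    for nm,(pu,pv) in (dict(pot=(269,224),key=(290,143),con=(367,219),fin=(327,219),tape=(435,195),sander=(202,235)) if n=="top" else dict(pot=(326,305),key=(243,188),con=(370,208),fin=(350,246))).items():
        print(n,nm,world(n,D,pu,pv)[0].round(3))
    k,uu,vv=box([.3,-.3,.26],[.9,.5,.34]);print("high",len(k),np.c_[k,uu,vv].round(3)[:60].tolist() if len(k)<90 else (k.min(0),k.max(0)))
```

```text
top pot [0.45  0.129 0.01 ]
top key [0.687 0.04  0.218]
top con [ 0.456 -0.214  0.092]
top fin [ 0.456 -0.078  0.099]
top tape [ 0.549 -0.471  0.029]
top sander [0.41  0.362 0.038]
high 141 (array([0.64474565, 0.04016362, 0.26266888]), array([0.74898686, 0.05475513, 0.31647491]))
side pot [0.454 0.109 0.01 ]
side key [0.696 0.052 0.288]
side con [ 0.439 -0.148  0.132]
side fin [ 0.458 -0.059  0.059]
high 254 (array([0.64715921, 0.04064666, 0.26029741]), array([0.75027836, 0.05730652, 0.31250838]))
```

View pics/crop0.png

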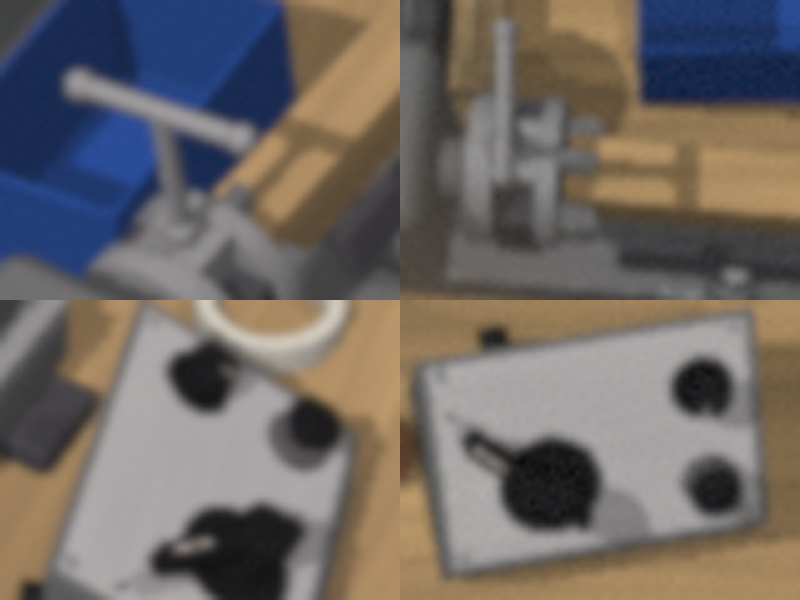

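The crop confirms the choice: the key with its bar runs roughly along world x, standing in the chuck. The starter hub is near top px (360,227), its long end pointing up-left to (344,217), with the dial at (390,207) and the stop button at (392,227). Now fitting the poses.

Run:
```python
from h import *
for n in("top","side"):
    Z=np.load(n+"X.npy");X=Z[:,:3]
    m=np.all((X>[.6,-.02,.285])&(X<[.8,.12,.33]),1);k=X[m]
    c=k.mean(0);w=np.linalg.svd(k-c)[2][0];s=(k-c)@w
    print(n,"bar z",np.median(k[:,2]).round(4),"mid",(c+w*(s.min()+s.max())/2).round(4),"len",np.ptp(s).round(3),"dir",w.round(3))
    m=np.all((X>[.33,.02,.06])&(X<[.56,.2,.1]),1)&(np.abs(X[:,2]-.085)<.008);p=X[m]
    A=np.c_[2*p[:,:2],np.ones(len(p))];q=np.linalg.lstsq(A,(p[:,:2]**2).sum(1),rcond=None)[0]
    print(" pot",q[:2].round(4),"r",np.sqrt(q[2]+q[0]**2+q[1]**2).round(4),len(p),"floor",np.median(X[np.all((X>[.42,.1,-.02])&(X<[.47,.14,.04]),1)],0).round(4))
    # console face plane: RANSAC
    m=np.all((X>[.3,-.4,.03])&(X<[.6,-.08,.16]),1);p=X[m];g=np.random.default_rng(0);best=0
    for _ in range(500):
        a=p[g.choice(len(p),3,False)];nn=np.cross(a[1]-a[0],a[2]-a[0]);nn/=np.linalg.norm(nn)+1e-12
        if abs(nn[2]-.866)>.06 and abs(nn[2]+.866)>.06: continue
        i=np.abs((p-a[0])@nn)<.003
        if i.sum()>best:best=i.sum();I=i
    f=p[I];c=f.mean(0);nn=np.linalg.svd(f-c)[2][2];nn*=np.sign(nn[2])
    print(" face",best,len(p),"n",nn.round(3),"yaw",np.degrees(np.arctan2(-nn[1],-nn[0])).round(2))
    r=cv2.minAreaRect(f[:,:2].astype(np.float32));print(" rect",r, "d",(c@nn).round(4))
```

```text
top bar z 0.3098 mid [0.6969 0.0474 0.3098] len 0.104 dir [-1.     0.004  0.004]
 pot [0.4445 0.1243] r 0.0424 88 floor [0.4467 0.1188 0.0069]
 face 1816 3043 n [-0.5   -0.081  0.862] yaw 9.23
 rect ((0.4572686553001404, -0.22138474881649017), (0.14032389223575592, 0.23116633296012878), 8.95189094543457) d -0.1314
side bar z 0.3059 mid [0.6987 0.0504 0.305 ] len 0.103 dir [-1.    -0.004 -0.009]
 pot [0.4454 0.1262] r 0.042 190 floor [0.4538 0.1089 0.0054]
 face 2042 3752 n [-0.489 -0.074  0.869] yaw 8.64
 rect ((0.4571967124938965, -0.2191898077726364), (0.14101403951644897, 0.23596251010894775), 8.81592082977295) d -0.1299
```

```bash
cat >> h.py <<'E'
yaw=np.radians(8.9);Rz=np.array([[np.cos(yaw),-np.sin(yaw),0],[np.sin(yaw),np.cos(yaw),0],[0,0,1]])
F=Rz@np.array([[.866,0,-.5],[0,1,0],[.5,0,.866]]).T.T  # rows->cols fixed below
F=np.stack([Rz@[.866,0,.5],Rz@[0,1,0],Rz@[-.5,0,.866]],1)  # up, left, normal
O=np.array([.457,-.2205,.0905])
tf=lambda X:(X-O)@F
E
python3 - <<'E'
from h import *
for n in("top","side"):
    Z=np.load(n+"X.npy");q=tf(Z[:,:3])
    f=q[(abs(q[:,0])<.07)&(abs(q[:,1])<.1)];print(n,"face med n",np.median(f[np.abs(f[:,2])<.01,2]).round(4))
    im=np.zeros((200,260),np.uint8)
    for lo,hi,nm in((.012,.05,"all"),(.03,.05,"bartop")):
        m=(q[:,2]>lo)&(q[:,2]<hi)&(abs(q[:,0])<.09)&(q[:,1]<.125)&(q[:,1]>-.12);p=q[m]
        for side,s in(("L",p[p[:,1]>-.02]),("R",p[p[:,1]<-.02])):
            if len(s)>5:
                c=s[:,:2].mean(0);w=np.linalg.svd(s[:,:2]-c)[2][0];w*=np.sign(w[1]) or 1;t=(s[:,:2]-c)@w
                print(nm,side,len(s),"c",c.round(4),"dir",w.round(2),"ends",(c+w*t.min()).round(4),(c+w*t.max()).round(4),"nmax",s[:,2].max().round(3),"min/max",s[:,:2].min(0).round(3),s[:,:2].max(0).round(3))
    # disc: dark pixels near face
    pic=cv2.imread(f"pics/{n}0.png");b=pic[Z[:,4].astype(int),Z[:,3].astype(int)].max(1)
    m=(b<45)&(q[:,2]>-.004)&(q[:,2]<.012)&(abs(q[:,0])<.07)&(q[:,1]>-.02)&(q[:,1]<.11);d=q[m];print("disc",len(d),d[:,:2].min(0).round(3),d[:,:2].max(0).round(3),cv2.minEnclosingCircle(d[:,:2].astype(np.float32)))
print(F.round(3))
E
```

```text
top face med n 0.0018
all L 221 c [-0.0054  0.0491] dir [0.7  0.71] ends [-0.0393  0.0146] [0.0337 0.0888] nmax 0.044 min/max [-0.045  0.012] [0.036 0.093]
all R 173 c [-0.0041 -0.0743] dir [-1.  0.] ends [ 0.0483 -0.0744] [-0.0566 -0.0743] nmax 0.037 min/max [-0.057 -0.093] [ 0.048 -0.057]
bartop L 194 c [-0.0074  0.0485] dir [0.71 0.71] ends [-0.04    0.0159] [0.0323 0.088 ] nmax 0.044 min/max [-0.045  0.014] [0.036 0.091]
bartop R 33 c [-0.0354 -0.0744] dir [-1.    0.02] ends [ 0.0207 -0.0757] [-0.05   -0.0741] nmax 0.037 min/max [-0.05  -0.091] [ 0.021 -0.059]
disc 91 [-0.046  0.005] [0.008 0.065] ((-0.020063096657395363, 0.03427372872829437), 0.030821718275547028)
side face med n -0.0007
all L 288 c [-0.0078  0.0558] dir [0.71 0.7 ] ends [-0.0449  0.0191] [0.0302 0.0935] nmax 0.043 min/max [-0.046  0.016] [0.036 0.096]
all R 185 c [-0.0043 -0.0704] dir [1. 0.] ends [-0.059  -0.0704] [ 0.0467 -0.0704] nmax 0.033 min/max [-0.059 -0.092] [ 0.047 -0.055]
bartop L 209 c [-0.009   0.0524] dir [0.7  0.72] ends [-0.0431  0.0174] [0.0303 0.0928] nmax 0.043 min/max [-0.046  0.016] [0.033 0.096]
bartop R 16 c [-0.0352 -0.0721] dir [0.6 0.8] ends [-0.0443 -0.0843] [-0.0247 -0.058 ] nmax 0.033 min/max [-0.046 -0.085] [-0.021 -0.057]
disc 110 [-0.053  0.011] [0.008 0.066] ((-0.0221695713698864, 0.03918507322669029), 0.030592555180191994)
[[ 0.856 -0.155 -0.494]
 [ 0.134  0.988 -0.077]
 [ 0.5    0.     0.866]]
```

```bash
cat >> h.py <<'E'
from scipy.spatial.transform import Rotation as Ro
def rem(p,R):
    s=bot.read_state();T=s['tool_rot']
    print("t",round(s['clock'],2),"shift",(T.T@(np.array(p)-s['ee_pos'])).round(4).tolist(),"rot",Ro.from_matrix(T.T@R).as_rotvec().round(4).tolist(),"F",s['wrist_force'].round(1).tolist(),"w",round(s['grip_width'],4),"g",round(s['gripper_force'],1),"q",s['joints'].round(2).tolist())
D=np.diag([-1.,1,-1])
hub=np.array([-.022,.0365])
def starter(th,r=.055,s=.019,out=.022):
    a=np.pi/4-th;d=np.array([np.cos(a),np.sin(a)]);m=np.array([np.sin(a),-np.cos(a)])
    p=O+F@np.r_[hub+r*d-s*m,out]
    R=np.stack([F@np.r_[-m,0],F@np.r_[d,0],-F[:,2]],1)
    return p,R
E
python3 -m jog '{"delta_pos":[[0,0,-0.02],[0,0,-0.035],[0,0,-0.035],[0,0,-0.035],[0,0,-0.015]],"dr":[[0,0,-0.092],[0,0,-0.092],[0,0,-0.092],[0,0,-0.091],[0,0,0]],"fingers":[0.0854,0.0854,0.0854,0.0854,0.0854]}'
python3 -c "
from h import *
rem([.698,.049,.37],D)"
```

```text
clock: 0.52
ee_pos: [0.2354, 0.6073, 0.3765]
tool_rot: [[-1.0, -0.0, 0.002], [-0.0, 1.0, 0.007], [-0.002, 0.007, -1.0]]
wrist_force: [-0.2, 0.1, 0.3]
grip_width: 0.0854
gripper_force: 0.0
t 0.52 shift [-0.4625, -0.5584, 0.0037] rot [0.0067, 0.0021, 0.0001] F [-0.2, 0.1, 0.3] w 0.0854 g 0.0 q [-1.26, 0.34, -0.01, 1.31, 0.0, 1.49, 0.3]
```

```bash
python3 -m jog '{"delta_pos":[[-0.01,-0.012,0],[-0.02,-0.024,0],[-0.024,-0.029,0],[-0.024,-0.029,0],[-0.024,-0.029,0],[-0.024,-0.029,0],[-0.024,-0.029,0],[-0.024,-0.029,0],[-0.024,-0.029,0],[-0.024,-0.029,0],[-0.024,-0.029,0],[-0.024,-0.029,0],[-0.024,-0.029,0],[-0.024,-0.029,0],[-0.024,-0.029,0],[-0.024,-0.029,0],[-0.024,-0.029,0],[-0.024,-0.029,0],[-0.024,-0.029,0],[-0.024,-0.029,0]],"dr":[[0.007,0.002,0],[0,0,0],[0,0,0],[0,0,0],[0,0,0],[0,0,0],[0,0,0],[0,0,0],[0,0,0],[0,0,0],[0,0,0],[0,0,0],[0,0,0],[0,0,0],[0,0,0],[0,0,0],[0,0,0],[0,0,0],[0,0,0],[0,0,0]],"fingers":[0.0854,0.0854,0.0854,0.0854,0.0854,0.0854,0.0854,0.0854,0.0854,0.0854,0.0854,0.0854,0.0854,0.0854,0.0854,0.0854,0.0854,0.0854,0.0854,0.0854]}'
python3 -c "
from h import *
rem([.698,.049,.37],D)"
```

```text
clock: 2.18
ee_pos: [0.6955, 0.0445, 0.3725]
tool_rot: [[-1.0, 0.004, -0.005], [0.004, 1.0, -0.008], [0.005, -0.008, -1.0]]
wrist_force: [1.5, 0.3, 0.9]
grip_width: 0.0852
gripper_force: 0.0
t 2.18 shift [-0.0025, 0.0046, 0.0025] rot [-0.0075, -0.0049, -0.0036] F [1.5, 0.3, 0.9] w 0.0852 g 0.0 q [-0.35, 0.46, 0.36, 1.18, -0.15, 1.53, 1.55]
```

```bash
python3 -m jog '{"delta_pos":[[0,0,0],[0,0,0.02],[0,0,0.025],[0,0,0.02],[0,0,0.015],[0,0,0.004],[0,0,0],[0,0,0]],"dr":[[0,0,0],[0,0,0],[0,0,0],[0,0,0],[0,0,0],[0,0,0],[0,0,0],[0,0,0]],"fingers":[0.0854,0.0854,0.0854,0.0854,0.0854,0.0854,0.0854,0.0854]}'
python3 - <<'E'
from h import *
rem([.698,.049,.285],D)
p,d=bot.capture("side");cv2.imwrite("pics/k1.png",cv2.resize(p[130:250,180:340],None,fx=4,fy=4))
E
```

```text
clock: 2.85
ee_pos: [0.6951, 0.0459, 0.2903]
tool_rot: [[-1.0, 0.003, -0.002], [0.003, 1.0, -0.007], [0.002, -0.007, -1.0]]
wrist_force: [-1.0, 0.3, 0.9]
grip_width: 0.0856
gripper_force: 0.0
t 2.85 shift [-0.0029, 0.0031, 0.0053] rot [-0.0072, -0.0022, -0.0032] F [-1.0, 0.3, 0.9] w 0.0856 g 0.0 q [-0.36, 0.47, 0.35, 1.33, -0.15, 1.37, 1.55]
```

View pics/k1.png

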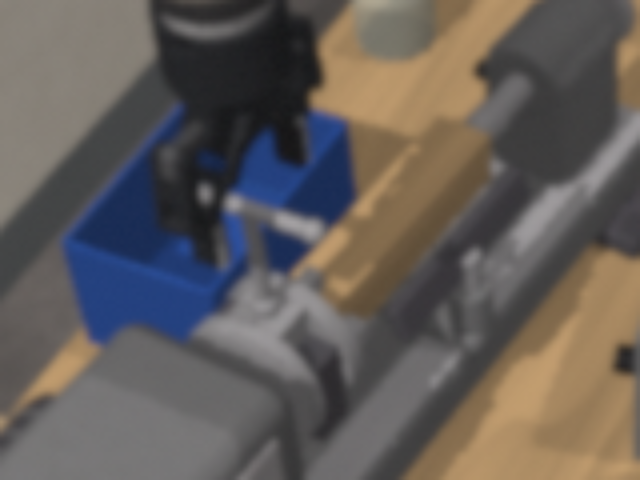

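The two fingers straddle the bar: finger tips at (215,260) and (295,155), bar from (205,190) to (310,230), so they are centred. Small correction, then close.

```bash
python3 -m jog '{"delta_pos":[[-0.003,0.003,0.005],[0,0,0],[0,0,0],[0,0,0],[0,0,0],[0,0,0],[0,0,0],[0,0,0],[0,0,0],[0,0,0]],"dr":[[-0.007,-0.002,-0.003],[0,0,0],[0,0,0],[0,0,0],[0,0,0],[0,0,0],[0,0,0],[0,0,0],[0,0,0],[0,0,0]],"fingers":[0.05,0.02,0,0,0,0,0,0,0,0]}' 50
python3 -c "
from h import *
rem([.698,.049,.285],D)"
```

```text
clock: 3.73
ee_pos: [0.6984, 0.0488, 0.2855]
tool_rot: [[-1.0, 0.0, 0.001], [0.0, 1.0, -0.0], [-0.001, -0.0, -1.0]]
wrist_force: [0.3, -0.7, 0.8]
grip_width: 0.0094
gripper_force: 48.9
t 3.73 shift [0.0004, 0.0002, 0.0005] rot [-0.0004, 0.0005, -0.0] F [0.3, -0.7, 0.8] w 0.0094 g 48.9 q [-0.36, 0.48, 0.34, 1.33, -0.16, 1.36, 1.56]
```

```bash
python3 -m jog '{"delta_pos":[[0,0,-0.004],[0,0,-0.006],[0,0,-0.008],[0,0,-0.01],[0,0,-0.015],[0,0,-0.02],[0,0,-0.02],[0,0,-0.01],[0,0,0]],"dr":[[0,0,0],[0,0,0],[0,0,0],[0,0,0],[0,0,0],[0,0,0],[0,0,0],[0,0,0],[0,0,0]],"fingers":[0,0,0,0,0,0,0,0,0]}'
python3 - <<'E'
from h import *
rem([.445,.125,.30],D)
p,d=bot.capture("side");cv2.imwrite("pics/k2.png",cv2.resize(p[100:250,180:340],None,fx=3,fy=3))
E
```

```text
clock: 4.48
ee_pos: [0.6994, 0.0495, 0.3822]
tool_rot: [[-1.0, -0.001, 0.006], [-0.001, 1.0, 0.001], [-0.006, 0.001, -1.0]]
wrist_force: [0.1, -0.5, -1.4]
grip_width: 0.0092
gripper_force: 48.7
t 4.48 shift [0.2548, 0.0755, 0.0807] rot [0.0014, 0.0062, 0.0008] F [0.1, -0.5, -1.4] w 0.0092 g 48.7 q [-0.35, 0.45, 0.36, 1.16, -0.15, 1.54, 1.55]
```

View pics/k2.png

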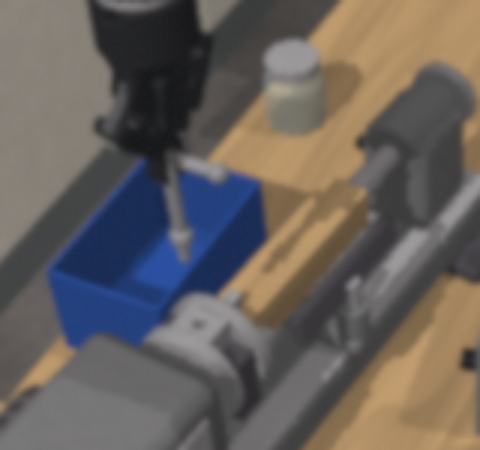

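The key is clear of the chuck and hangs straight; its tip is at (185,258) in the crop and the hole in the chuck is empty. On to the pot.

```bash
python3 -m jog '{"delta_pos":[[0.008,0.003,0],[0.016,0.006,0],[0.022,0.009,0],[0.025,0.011,0],[0.025,0.011,0],[0.025,0.011,0],[0.025,0.011,0.005],[0.025,0.011,0.015],[0.025,0.011,0.02],[0.025,0.011,0.025],[0.018,0.007,0.025],[0.01,0.004,0.01],[0.005,0.001,0],[0,0,0],[0,0,0]],"dr":[[0,0.006,0],[0,0,0],[0,0,0],[0,0,0],[0,0,0],[0,0,0],[0,0,0],[0,0,0],[0,0,0],[0.035,0,0],[0.045,0,0],[0.05,0,0],[0.045,0,0],[0,0,0],[0,0,0]],"fingers":[0,0,0,0,0,0,0,0,0,0,0,0,0,0,0]}'
python3 -c "
from h import *
R=D@Ro.from_euler('x',.175).as_matrix()
rem([.445,.157,.0976],R)"
```

```text
clock: 5.78
ee_pos: [0.4426, 0.1549, 0.2781]
tool_rot: [[-1.0, -0.004, -0.007], [-0.002, 0.985, -0.174], [0.008, -0.174, -0.985]]
wrist_force: [0.1, 0.6, -2.0]
grip_width: 0.0098
gripper_force: 49.0
t 5.78 shift [-0.0038, 0.0335, 0.1774] rot [0.0001, -0.0071, 0.0038] F [0.1, 0.6, -2.0] w 0.0098 g 49.0 q [-0.73, 0.08, 0.21, 1.85, 0.14, 1.31, 1.01]
```

```bash
python3 -m jog '{"delta_pos":[[-0.002,0.003,0.01],[-0.002,0.0045,0.02],[0,0.0045,0.025],[0,0.0035,0.02],[0,0.002,0.012],[0,0,0],[0,0,0]],"dr":[[0,-0.007,0.004],[0,0,0],[0,0,0],[0,0,0],[0,0,0],[0,0,0],[0,0,0]],"fingers":[0,0,0,0,0,0,0]}'
python3 - <<'E'
from h import *
R=D@Ro.from_euler('x',.175).as_matrix()
rem([.445,.157,.0976],R)
p,d=bot.capture("side");q,e=bot.capture("top")
s=bot.read_state();tip=s['ee_pos']+s['tool_rot'][:,2]*.091;print(tip.round(4),pix("side",tip),pix("side",[.445,.125,.085]))
f=lambda im,x,y:cv2.resize(im[y:y+100,x:x+100],None,fx=4,fy=4,interpolation=cv2.INTER_CUBIC)
cv2.imwrite("pics/p1.png",np.hstack([f(p,270,240),f(q,220,170)]))
E
```

```text
clock: 6.37
ee_pos: [0.4481, 0.1554, 0.1904]
tool_rot: [[-1.0, 0.005, 0.001], [0.005, 0.985, -0.174], [-0.001, -0.174, -0.985]]
wrist_force: [0.2, 0.2, -1.1]
grip_width: 0.0094
gripper_force: 48.9
t 6.37 shift [0.0032, 0.0178, 0.0911] rot [-0.0001, 0.0005, -0.0048] F [0.2, 0.2, -1.1] w 0.0094 g 48.9 q [-0.72, 0.17, 0.21, 1.96, 0.13, 1.11, 0.99]
[0.4491 0.1406 0.1019] [[322.12652292 295.7510635 ]] [[326.40898635 295.14765871]]
```

View pics/p1.png

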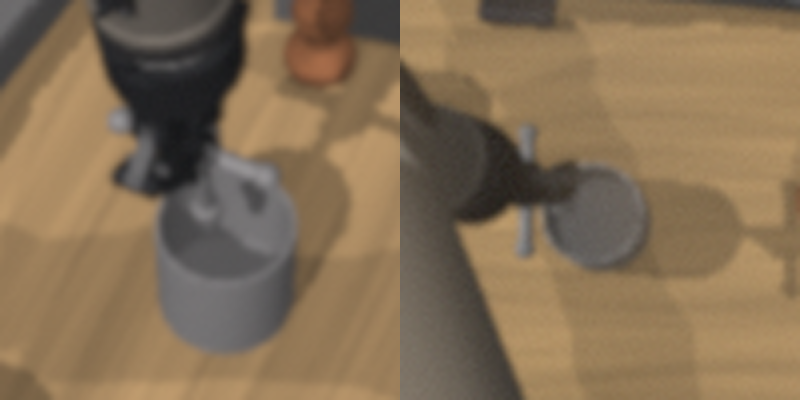

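The tip is at about (207,215) in the crop, inside the pot's mouth (rim centre about (227,230)), agreeing with the prediction. Lowering.

```bash
python3 -m jog '{"delta_pos":[[0.002,0.002,0.01],[0.001,0.004,0.02],[0,0.004,0.02],[0,0.003,0.016],[0,0.002,0.012],[0,0.0015,0.008],[0,0,0.003],[0,0,0],[0,0,0]],"dr":[[0,0,-0.005],[0,0,0],[0,0,0],[0,0,0],[0,0,0],[0,0,0],[0,0,0],[0,0,0],[0,0,0]],"fingers":[0,0,0,0,0,0,0,0,0]}'
python3 -c "
from h import *
R=D@Ro.from_euler('x',.175).as_matrix()
rem([.445,.157,.0976],R)"
```

```text
clock: 7.22
ee_pos: [0.4453, 0.1575, 0.1004]
tool_rot: [[-1.0, -0.002, 0.002], [-0.002, 0.985, -0.173], [-0.002, -0.173, -0.985]]
wrist_force: [-0.2, 0.3, -1.8]
grip_width: 0.0092
gripper_force: 48.9
t 7.22 shift [0.0003, -0.0, 0.0028] rot [0.0007, 0.0023, 0.0021] F [-0.2, 0.3, -1.8] w 0.0092 g 48.9 q [-0.71, 0.28, 0.2, 2.05, 0.12, 0.9, 0.98]
```

```bash
python3 -m jog '{"delta_pos":[[0,0,0.003],[0,0,0],[0,0,0],[0,0,0],[0,0,0],[0,0,0],[0,0,0],[0,0,0],[0,0,0],[0,0,0],[0,0,0]],"dr":[[0,0,0],[0,0,0],[0,0,0],[0,0,0],[0,0,0],[0,0,0],[0,0,0],[0,0,0],[0,0,0],[0,0,0],[0,0,0]],"fingers":[0,0,0,0.015,0.02,0.03,0.045,0.06,0.075,0.0854,0.0854]}'
python3 - <<'E'
from h import *
R=D@Ro.from_euler('x',.175).as_matrix()
rem([.445,.157,.0976],R)
p,d=bot.capture("side");q,e=bot.capture("top")
f=lambda im,x,y:cv2.resize(im[y:y+100,x:x+100],None,fx=4,fy=4,interpolation=cv2.INTER_CUBIC)
cv2.imwrite("pics/p2.png",np.hstack([f(p,270,240),f(q,220,170)]))
E
```

```text
clock: 8.13
ee_pos: [0.4448, 0.1567, 0.0969]
tool_rot: [[-1.0, -0.002, 0.001], [-0.002, 0.985, -0.174], [-0.001, -0.174, -0.985]]
wrist_force: [0.7, 0.2, 0.6]
grip_width: 0.0851
gripper_force: 0.0
t 8.13 shift [-0.0002, 0.0001, -0.0008] rot [0.0001, 0.0012, 0.0023] F [0.7, 0.2, 0.6] w 0.0851 g 0.0 q [-0.71, 0.29, 0.2, 2.05, 0.12, 0.89, 0.98]
```

View pics/p2.png

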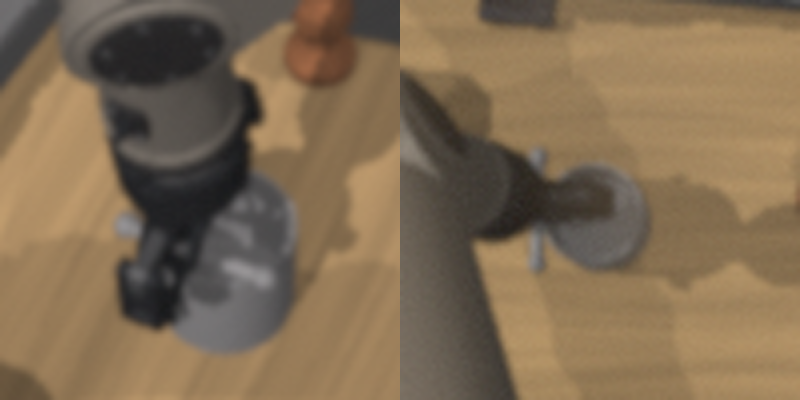

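The key stands in the pot leaning on its +y side, with the bar at (130,225)–(265,275) in the side crop, and the fingers are open around it. Backing out along the tool.

```bash
python3 -m jog '{"delta_pos":[[0,0,-0.008],[0,0,-0.015],[0,0,-0.025],[0,0,-0.035],[0,0,-0.035],[0,0,-0.025],[0,0,-0.01],[0,0,0]],"dr":[[0,0,0],[0,0,0],[0,0,0],[0,0,0],[0,0,0],[-0.08,0,0],[-0.095,0,0],[0,0,0]],"fingers":[0.0854,0.0854,0.0854,0.0854,0.0854,0.0854,0.0854,0.0854]}'
python3 - <<'E'
from h import *
p,R=starter(0,s=.03,out=.15);print(p.round(3));rem(p,R)
print(starter(0)[0],starter(1.4)[0])
E
```

```text
clock: 8.9
ee_pos: [0.4471, 0.1799, 0.2518]
tool_rot: [[-1.0, 0.004, 0.008], [0.004, 1.0, 0.005], [-0.008, 0.005, -1.0]]
wrist_force: [-0.0, -2.0, -0.3]
grip_width: 0.0855
gripper_force: 0.0
[ 0.364 -0.137  0.218]
t 8.9 shift [0.0819, -0.3176, 0.0315] rot [-0.2352, -0.4678, 0.6114] F [-0.0, -2.0, -0.3] w 0.0855 g 0.0 q [-0.68, 0.07, 0.22, 1.91, -0.02, 1.15, 1.11]
[ 0.43534688 -0.13398238  0.11127992] [ 0.47198695 -0.19759738  0.1264976 ]
```

```bash
python3 -m jog '{"delta_pos":[[0.003,-0.012,0],[0.006,-0.024,0],[0.008,-0.036,0],[0.008,-0.036,0],[0.008,-0.036,0],[0.008,-0.036,0],[0.008,-0.036,0],[0.008,-0.036,0],[0.006,-0.034,0],[0.003,-0.024,0],[0,-0.008,0],[0,0,0],[0,0,0],[0,0,0],[0,0,0],[0,0,0],[0,0,0],[0,0,0],[0,0,0]],"dr":[[0,0,0],[0,0,0],[0,0,0],[0,0,0],[0,0,0],[0,0,0],[0,0,0],[0,0,0],[0,0,0],[0,0,0],[0,0,0],[-0.034,-0.067,0.087],[-0.034,-0.067,0.087],[-0.034,-0.067,0.087],[-0.034,-0.067,0.087],[-0.034,-0.067,0.087],[-0.034,-0.067,0.087],[-0.034,-0.067,0.087],[0,0,0]],"fingers":[0.06,0.03,0,0,0,0,0,0,0,0,0,0,0,0,0,0,0,0,0]}'
python3 - <<'E'
from h import *
p,R=starter(0,s=.03,out=.10);print(p.round(3));rem(p,R)
a,b=bot.capture("side");cv2.imwrite("pics/s1.png",a)
q,e=bot.capture("top");f=lambda im,x,y:cv2.resize(im[y:y+100,x:x+100],None,fx=4,fy=4,interpolation=cv2.INTER_CUBIC)
cv2.imwrite("pics/s1.png",np.hstack([f(a,280,220),f(a,330,150)]))
E
```

```text
clock: 10.48
ee_pos: [0.3754, -0.1335, 0.2437]
tool_rot: [[-0.724, 0.492, 0.484], [0.597, 0.798, 0.082], [-0.346, 0.348, -0.871]]
wrist_force: [-0.3, -0.3, -0.8]
grip_width: -0.0002
gripper_force: 0.0
[ 0.389 -0.133  0.175]
t 10.48 shift [0.0141, -0.0172, 0.0665] rot [-0.0034, -0.0115, 0.0073] F [-0.3, -0.3, -0.8] w -0.0002 g 0.0 q [-0.2, -0.43, 0.5, 2.37, -0.04, 0.7, 1.29]
```

View pics/s1.png

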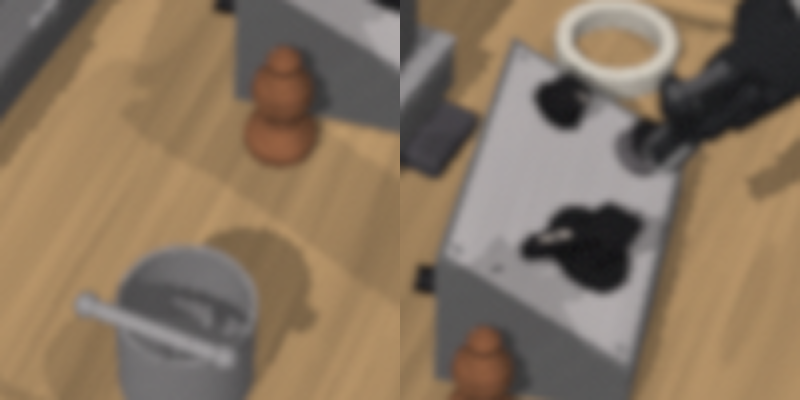

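The left crop shows the key leaning in the upright pot, bar above the rim (85,300)–(230,355). The right crop shows the shut fingers above the console and the starter handle untouched, hub at (595,245), long end at (530,245). Approaching the starter's left flank.

```bash
python3 -m jog '{"delta_pos":[[0.004,-0.005,0.012],[0.006,-0.007,0.02],[0.004,-0.005,0.02],[0,0,0.0145],[0,0,0.015],[0,0,0.015],[0,0,0.01],[0,0,0],[0,0,0]],"dr":[[0,-0.006,0.004],[-0.003,-0.006,0.003],[0,0,0],[0,0,0],[0,0,0],[0,0,0],[0,0,0],[0,0,0],[0,0,0]],"fingers":[0,0,0,0,0,0,0,0,0]}'
python3 - <<'E'
from h import *
p,R=starter(0,s=.03,out=.022);print(p.round(3));rem(p,R)
E
```

```text
clock: 11.33
ee_pos: [0.4071, -0.1346, 0.1579]
tool_rot: [[-0.714, 0.494, 0.497], [0.599, 0.798, 0.067], [-0.364, 0.346, -0.865]]
wrist_force: [0.9, -0.2, -0.3]
grip_width: -0.0003
gripper_force: 0.0
[ 0.427 -0.127  0.107]
t 11.33 shift [0.0082, -0.0016, 0.0543] rot [-0.0063, 0.0089, 0.0073] F [0.9, -0.2, -0.3] w -0.0003 g 0.0 q [-0.0, -0.16, 0.4, 2.46, -0.51, 0.42, 1.78]
```

Joint 4 is near its range with the full 30° tilt. I'll use a 15° tilt instead and push a little farther out on the handle.

```bash
cat >> h.py <<'E'
def starter(th,r=.062,s=.019,out=.022,beta=15):
    a=np.pi/4-th;d=np.array([np.cos(a),np.sin(a)]);m=np.array([np.sin(a),-np.cos(a)])
    p=O+F@np.r_[hub+r*d-s*m,out]
    b=np.radians(beta);G=np.stack([Rz@[np.cos(b),0,np.sin(b)],Rz@[0,1,0],Rz@[-np.sin(b),0,np.cos(b)]],1)
    return p,np.stack([G@np.r_[-m,0],G@np.r_[d,0],-G[:,2]],1)
E
python3 -c "
from h import *
p,R=starter(0,s=.034,out=.06);print(p.round(3));rem(p,R)"
```

```text
[ 0.409 -0.122  0.141]
t 11.33 shift [0.0118, 0.0051, 0.0162] rot [0.1782, 0.1947, 0.0058] F [0.9, -0.2, -0.3] w -0.0003 g 0.0 q [-0.0, -0.16, 0.4, 2.46, -0.51, 0.42, 1.78]
```

```bash
python3 -m jog '{"delta_pos":[[0.003,0.001,0],[0.003,0.001,0],[0.003,0.001,0],[0.003,0.001,0],[0,0,0],[0,0,0]],"dr":[[0.045,0.049,0],[0.045,0.049,0],[0.045,0.049,0],[0.044,0.048,0.006],[0,0,0],[0,0,0]],"fingers":[0,0,0,0,0,0]}'
python3 -c "
from h import *
p,R=starter(0,s=.034,out=.06);rem(p,R)
p,R=starter(0,s=.034,out=.022);rem(p,R)"
```

```text
clock: 11.83
ee_pos: [0.4014, -0.1227, 0.1568]
tool_rot: [[-0.785, 0.562, 0.26], [0.59, 0.806, 0.04], [-0.187, 0.185, -0.965]]
wrist_force: [0.3, 0.3, 0.1]
grip_width: 0.0004
gripper_force: 0.0
t 11.83 shift [-0.0031, 0.0019, 0.017] rot [0.0028, 0.0035, 0.0038] F [0.3, 0.3, 0.1] w 0.0004 g 0.0 q [0.08, -0.08, 0.2, 2.31, -0.15, 0.67, 1.33]
t 11.83 shift [-0.0099, 0.0088, 0.0538] rot [0.0028, 0.0035, 0.0038] F [0.3, 0.3, 0.1] w 0.0004 g 0.0 q [0.08, -0.08, 0.2, 2.31, -0.15, 0.67, 1.33]
```

```bash
python3 -m jog '{"delta_pos":[[-0.002,0.002,0.01],[-0.003,0.003,0.017],[-0.003,0.002,0.015],[-0.002,0.002,0.01],[0,0,0.002],[0,0,0],[0,0,0]],"dr":[[0.003,0.003,0.004],[0,0,0],[0,0,0],[0,0,0],[0,0,0],[0,0,0],[0,0,0]],"fingers":[0,0,0,0,0,0,0]}'
python3 - <<'E'
from h import *
p,R=starter(0,s=.034,out=.022);rem(p,R)
a,b=bot.capture("side");f=lambda im,x,y:cv2.resize(im[y:y+100,x:x+100],None,fx=4,fy=4,interpolation=cv2.INTER_CUBIC)
q,e=bot.capture("top")
cv2.imwrite("pics/s2.png",np.hstack([f(a,320,150),f(q,310,170)]))
E
```

```text
clock: 12.42
ee_pos: [0.4262, -0.1199, 0.1076]
tool_rot: [[-0.782, 0.569, 0.254], [0.596, 0.802, 0.04], [-0.181, 0.183, -0.966]]
wrist_force: [1.4, -0.1, 0.3]
grip_width: -0.0003
gripper_force: 0.0
t 12.42 shift [-0.0013, 0.0017, -0.0003] rot [-0.0012, -0.0009, -0.004] F [1.4, -0.1, 0.3] w -0.0003 g 0.0 q [0.07, 0.06, 0.19, 2.32, -0.23, 0.54, 1.38]
```

View pics/s2.png

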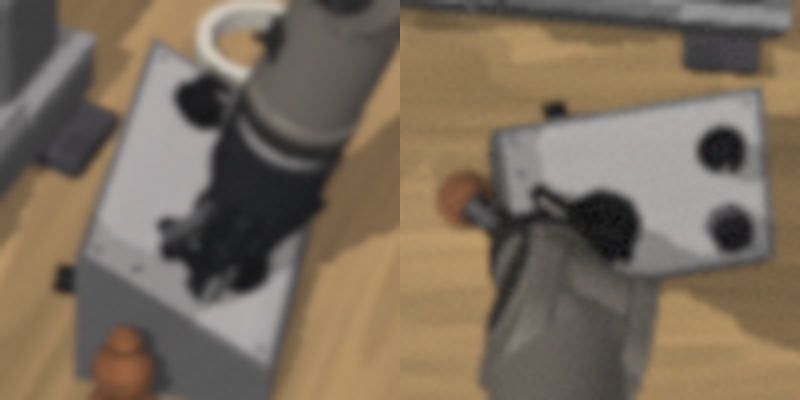

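The finger tips sit just left of the handle's long end (side crop about (205,280)), short of the flank. The handle is at rest and the finial and dial are clear. Computing the arc rows.

Run:
```python
from h import *
st=bot.read_state();P,R=st['ee_pos'],st['tool_rot']
for th,s in [(0,.026),(0,.019)]+[(t,.019) for t in np.arange(.07,1.41,.07)]:
    p,Q=starter(th,s=s)
    print(round(th,2),(R.T@(p-P)).round(4).tolist(),Ro.from_matrix(R.T@Q).as_rotvec().round(3).tolist());P,R=p,Q
```

```text
0 [-0.0086, 0.0013, -0.0015] [-0.001, 0.0, -0.004]
0 [-0.0069, -0.0001, -0.0013] [0.0, 0.0, 0.0]
0.07 [-0.0043, 0.0011, -0.001] [0.0, -0.0, 0.07]
0.14 [-0.0043, 0.0011, -0.001] [-0.0, 0.0, 0.07]
0.21 [-0.0043, 0.0011, -0.0009] [-0.0, -0.0, 0.07]
0.28 [-0.0043, 0.0011, -0.0009] [-0.0, 0.0, 0.07]
0.35 [-0.0043, 0.0011, -0.0008] [0.0, 0.0, 0.07]
0.42 [-0.0043, 0.0011, -0.0008] [-0.0, 0.0, 0.07]
0.49 [-0.0044, 0.0011, -0.0007] [-0.0, -0.0, 0.07]
0.56 [-0.0044, 0.0011, -0.0006] [-0.0, 0.0, 0.07]
0.63 [-0.0044, 0.0011, -0.0006] [0.0, 0.0, 0.07]
0.7 [-0.0044, 0.0011, -0.0005] [0.0, 0.0, 0.07]
0.77 [-0.0044, 0.0011, -0.0004] [-0.0, -0.0, 0.07]
0.84 [-0.0044, 0.0011, -0.0003] [0.0, -0.0, 0.07]
0.91 [-0.0044, 0.0011, -0.0002] [-0.0, -0.0, 0.07]
0.98 [-0.0044, 0.0012, -0.0002] [0.0, -0.0, 0.07]
1.05 [-0.0044, 0.0012, -0.0001] [-0.0, 0.0, 0.07]
1.12 [-0.0044, 0.0012, 0.0] [0.0, -0.0, 0.07]
1.19 [-0.0044, 0.0012, 0.0001] [-0.0, 0.0, 0.07]
1.26 [-0.0044, 0.0012, 0.0002] [0.0, 0.0, 0.07]
1.33 [-0.0044, 0.0012, 0.0002] [0.0, -0.0, 0.07]
1.4 [-0.0044, 0.0012, 0.0003] [0.0, -0.0, 0.07]
```

```bash
cat >> h.py <<'E'
def prog():
    st=bot.read_state();q=tf(st['ee_pos']);v=q[:2]-hub
    R=st['tool_rot'];a=np.arctan2(v[1],v[0]);r=np.hypot(*v)
    th=np.pi/4-(a-np.arcsin(.019/r))   # handle angle if touching
    fl=F.T@st['wrist_force'];an=np.pi/4-th;d=np.array([np.cos(an),np.sin(an)]);m=np.array([np.sin(an),-np.cos(an)])
    print("t",round(st['clock'],2),"theta",th.round(3),"r",r.round(4),"out",q[2].round(4),"Fm",(fl[:2]@m).round(1),"Fd",(fl[:2]@d).round(1),"Fn",fl[2].round(1),"q",st['joints'].round(2).tolist())
E
python3 -m jog '{"delta_pos":[[-0.008,0.001,-0.0015],[-0.007,0,-0.0013],[-0.0043,0.0011,-0.001],[-0.0043,0.0011,-0.001],[-0.0043,0.0011,-0.001],[-0.0043,0.0011,-0.001]],"dr":[[0,0,-0.004],[0,0,0],[0,0,0.07],[0,0,0.07],[0,0,0.07],[0,0,0.07]],"fingers":[0,0,0,0,0,0]}' 
python3 -c "
from h import *
prog()"
```

```text
clock: 13.02
ee_pos: [0.4513, -0.1353, 0.1199]
tool_rot: [[-0.597, 0.763, 0.25], [0.794, 0.607, 0.043], [-0.119, 0.224, -0.967]]
wrist_force: [-2.0, 5.2, -2.6]
grip_width: -0.0001
gripper_force: 2.4
t 13.02 theta 0.238 r 0.065 out 0.0217 Fm -5.8 Fd 0.9 Fn -1.7 q [0.07, 0.09, 0.22, 2.24, -0.24, 0.59, 1.13]
```

```bash
python3 -m jog '{"delta_pos":[[-0.0043,0.0011,-0.0008],[-0.0043,0.0011,-0.0008],[-0.0044,0.0011,-0.0007],[-0.0044,0.0011,-0.0006],[-0.0044,0.0011,-0.0006],[-0.0044,0.0011,-0.0005]],"dr":[[0,0,0.07],[0,0,0.07],[0,0,0.07],[0,0,0.07],[0,0,0.07],[0,0,0.07]],"fingers":[0,0,0,0,0,0]}' 
python3 -c "
from h import *
prog()"
```

```text
clock: 13.52
ee_pos: [0.4681, -0.154, 0.1273]
tool_rot: [[-0.235, 0.939, 0.25], [0.972, 0.231, 0.045], [-0.016, 0.253, -0.967]]
wrist_force: [-0.4, 7.0, -3.1]
grip_width: 0.0004
gripper_force: 3.5
t 13.52 theta 0.645 r 0.0649 out 0.0212 Fm -7.1 Fd 0.0 Fn -3.0 q [0.05, 0.13, 0.28, 2.19, -0.27, 0.62, 0.77]
```

```bash
for i in 1; do python3 -m jog '{"delta_pos":[[-0.0022,0.0006,-0.0002],[-0.0022,0.0006,-0.0002],[-0.0022,0.0006,-0.0001],[0,0,0]],"dr":[[0,0,0.035],[0,0,0.035],[0,0,0.035],[0,0,0]],"fingers":[0,0,0,0]}' >/dev/null; done
python3 -c "
from h import *
prog()"
python3 -m jog '{"delta_pos":[[-0.0022,0.0006,-0.0001],[-0.0022,0.0006,-0.0001],[0,0,0]],"dr":[[0,0,0.035],[0,0,0.035],[0,0,0]],"fingers":[0,0,0]}' >/dev/null
python3 -c "
from h import *
prog()"
```

```text
t 13.85 theta 0.753 r 0.0649 out 0.0211 Fm -7.3 Fd 0.2 Fn -3.2 q [0.05, 0.13, 0.29, 2.18, -0.28, 0.63, 0.69]
t 14.1 theta 0.819 r 0.0651 out 0.0209 Fm -7.5 Fd 0.6 Fn -2.8 q [0.05, 0.14, 0.3, 2.17, -0.29, 0.63, 0.63]
```

```bash
cat > ok.py <<'E'
from h import *
import sys
prog();sys.exit(np.linalg.norm(bot.read_state()['wrist_force'])>float(sys.argv[1]))
E
python3 -m jog '{"delta_pos":[[-0.0022,0.0006,-0.0001],[0,0,0]],"dr":[[0,0,0.035],[0,0,0]],"fingers":[0,0]}' >/dev/null; python3 ok.py 11 &&
python3 -m jog '{"delta_pos":[[-0.0022,0.0006,0],[0,0,0]],"dr":[[0,0,0.035],[0,0,0]],"fingers":[0,0]}' >/dev/null && python3 ok.py 11 &&
python3 -m jog '{"delta_pos":[[-0.0022,0.0006,0],[0,0,0]],"dr":[[0,0,0.035],[0,0,0]],"fingers":[0,0]}' >/dev/null && python3 ok.py 11 &&
python3 -m jog '{"delta_pos":[[-0.0022,0.0006,0],[0,0,0]],"dr":[[0,0,0.035],[0,0,0]],"fingers":[0,0]}' >/dev/null && python3 ok.py 11
```

```text
t 14.27 theta 0.851 r 0.0652 out 0.0208 Fm -8.2 Fd 0.3 Fn -3.7 q [0.05, 0.14, 0.31, 2.17, -0.29, 0.63, 0.61]False
```

```bash
sed -i 's/sys.exit(/sys.exit(int(/; s/$//' ok.py; sed -i '$ s/$/)/' ok.py
python3 -m jog '{"delta_pos":[[-0.0022,0.0006,0],[0,0,0]],"dr":[[0,0,0.035],[0,0,0]],"fingers":[0,0]}' >/dev/null && python3 ok.py 11.5 &&
python3 -m jog '{"delta_pos":[[-0.0022,0.0006,0],[0,0,0]],"dr":[[0,0,0.035],[0,0,0]],"fingers":[0,0]}' >/dev/null && python3 ok.py 11.5 &&
python3 -m jog '{"delta_pos":[[-0.0022,0.0006,0],[0,0,0]],"dr":[[0,0,0.035],[0,0,0]],"fingers":[0,0]}' >/dev/null && python3 ok.py 11.5 &&
python3 -m jog '{"delta_pos":[[-0.0022,0.0006,0],[0,0,0]],"dr":[[0,0,0.035],[0,0,0]],"fingers":[0,0]}' >/dev/null && python3 ok.py 11.5
```

```text
t 14.43 theta 0.886 r 0.0653 out 0.0207 Fm -7.7 Fd 1.0 Fn -3.6 q [0.05, 0.14, 0.31, 2.17, -0.3, 0.63, 0.58]
t 14.6 theta 0.92 r 0.0654 out 0.0206 Fm -7.3 Fd 0.9 Fn -5.2 q [0.05, 0.15, 0.32, 2.16, -0.3, 0.64, 0.55]
t 14.77 theta 0.953 r 0.0654 out 0.0205 Fm -8.3 Fd 0.3 Fn -4.3 q [0.05, 0.15, 0.33, 2.16, -0.31, 0.64, 0.52]
t 14.93 theta 0.986 r 0.0655 out 0.0205 Fm -9.2 Fd 0.1 Fn -4.3 q [0.05, 0.15, 0.33, 2.16, -0.31, 0.64, 0.5]
```

```bash
python3 -m jog '{"delta_pos":[[-0.0022,0.0006,0],[0,0,0]],"dr":[[0,0,0.035],[0,0,0]],"fingers":[0,0]}' >/dev/null && python3 ok.py 13.5 &&
python3 -m jog '{"delta_pos":[[-0.0022,0.0006,0],[0,0,0]],"dr":[[0,0,0.035],[0,0,0]],"fingers":[0,0]}' >/dev/null && python3 ok.py 13.5 &&
python3 -m jog '{"delta_pos":[[-0.0022,0.0006,0],[0,0,0]],"dr":[[0,0,0.035],[0,0,0]],"fingers":[0,0]}' >/dev/null && python3 ok.py 13.5 &&
python3 -m jog '{"delta_pos":[[-0.0022,0.0006,0],[0,0,0]],"dr":[[0,0,0.035],[0,0,0]],"fingers":[0,0]}' >/dev/null && python3 ok.py 13.5 &&
python3 -m jog '{"delta_pos":[[-0.0022,0.0006,0],[0,0,0]],"dr":[[0,0,0.035],[0,0,0]],"fingers":[0,0]}' >/dev/null && python3 ok.py 13.5
```

```text
t 15.1 theta 1.02 r 0.0656 out 0.0204 Fm -9.7 Fd 1.6 Fn -4.2 q [0.05, 0.16, 0.34, 2.15, -0.32, 0.64, 0.47]
t 15.27 theta 1.053 r 0.0657 out 0.0203 Fm -8.9 Fd 1.6 Fn -6.2 q [0.05, 0.16, 0.34, 2.15, -0.32, 0.64, 0.44]
t 15.43 theta 1.086 r 0.0658 out 0.0203 Fm -9.6 Fd 1.5 Fn -5.9 q [0.05, 0.16, 0.35, 2.15, -0.33, 0.64, 0.42]
t 15.6 theta 1.119 r 0.0659 out 0.0203 Fm -9.6 Fd 1.2 Fn -7.7 q [0.05, 0.16, 0.35, 2.15, -0.33, 0.64, 0.39]
t 15.77 theta 1.153 r 0.0659 out 0.0204 Fm -9.7 Fd 0.5 Fn -6.2 q [0.05, 0.17, 0.36, 2.14, -0.34, 0.65, 0.36]
```

```bash
python3 -m jog '{"delta_pos":[[-0.0022,0.0007,0],[0,0,0]],"dr":[[0,0,0.035],[0,0,0]],"fingers":[0,0]}' >/dev/null && python3 ok.py 14.5 &&
python3 -m jog '{"delta_pos":[[-0.0022,0.0007,0],[0,0,0]],"dr":[[0,0,0.035],[0,0,0]],"fingers":[0,0]}' >/dev/null && python3 ok.py 14.5 &&
python3 -m jog '{"delta_pos":[[-0.0022,0.0007,0],[0,0,0]],"dr":[[0,0,0.035],[0,0,0]],"fingers":[0,0]}' >/dev/null && python3 ok.py 14.5 &&
python3 -m jog '{"delta_pos":[[-0.0022,0.0007,0],[0,0,0]],"dr":[[0,0,0.035],[0,0,0]],"fingers":[0,0]}' >/dev/null && python3 ok.py 14.5
```

```text
t 15.93 theta 1.186 r 0.0659 out 0.0204 Fm -9.3 Fd 1.0 Fn -5.7 q [0.05, 0.17, 0.37, 2.14, -0.34, 0.65, 0.34]
t 16.1 theta 1.187 r 0.0663 out 0.0203 Fm -14.3 Fd -0.1 Fn -5.9 q [0.05, 0.17, 0.37, 2.14, -0.35, 0.65, 0.31]
```

The force jumped from 9.3 to 14.3 N while the angle stayed at 1.19 rad: that is the stop. Holding without pushing further.

```bash
python3 -m jog '{"delta_pos":[[0,0,0],[0,0,0],[0,0,0],[0,0,0],[0,0,0],[0,0,0],[0,0,0],[0,0,0]],"dr":[[0,0,0],[0,0,0],[0,0,0],[0,0,0],[0,0,0],[0,0,0],[0,0,0],[0,0,0]],"fingers":[0,0,0,0,0,0,0,0]}' >/dev/null; python3 ok.py 40
python3 -m jog '{"delta_pos":[[0,0,0],[0,0,0],[0,0,0],[0,0,0],[0,0,0],[0,0,0],[0,0,0],[0,0,0],[0,0,0]],"dr":[[0,0,0],[0,0,0],[0,0,0],[0,0,0],[0,0,0],[0,0,0],[0,0,0],[0,0,0],[0,0,0]],"fingers":[0,0,0,0,0,0,0,0,0]}' >/dev/null; python3 ok.py 40
```

```text
t 16.77 theta 1.187 r 0.0663 out 0.0203 Fm -14.4 Fd 1.1 Fn -5.6 q [0.05, 0.17, 0.37, 2.14, -0.35, 0.65, 0.31]
t 17.52 theta 1.187 r 0.0663 out 0.0203 Fm -14.4 Fd -0.0 Fn -4.9 q [0.05, 0.17, 0.37, 2.14, -0.35, 0.65, 0.31]
```

```bash
python3 -m jog '{"delta_pos":[[0.0043,-0.0015,0],[0.0043,-0.0015,0],[0.0043,-0.0015,0],[0.0043,-0.0015,0.0001],[0.0043,-0.0015,0.0002],[0.0043,-0.0015,0.0002],[0.0043,-0.0015,0.0003],[0.0043,-0.0015,0.0003],[0.0043,-0.0015,0.0004],[0.0043,-0.0015,0.0005]],"dr":[[0,0,-0.07],[0,0,-0.07],[0,0,-0.07],[0,0,-0.07],[0,0,-0.07],[0,0,-0.07],[0,0,-0.07],[0,0,-0.07],[0,0,-0.07],[0,0,-0.07]],"fingers":[0,0,0,0,0,0,0,0,0,0]}' >/dev/null; python3 ok.py 40
python3 -c "
from h import *
p,R=starter(0,s=.036,out=.024);rem(p,R)"
```

```text
t 18.35 theta 0.547 r 0.0645 out 0.0217 Fm -6.2 Fd 1.2 Fn 4.8 q [0.06, 0.12, 0.26, 2.21, -0.26, 0.61, 0.87]
t 18.35 shift [0.0426, -0.0286, 0.0076] rot [-0.0019, -0.0061, -0.5904] F [-3.6, 5.8, 4.0] w 0.0002 g 3.2 q [0.06, 0.12, 0.26, 2.21, -0.26, 0.61, 0.87]
```

```bash
python3 -m jog '{"delta_pos":[[0.0043,-0.0015,0.0005],[0.0043,-0.0015,0.0006],[0.0043,-0.0015,0.0006],[0.0043,-0.0015,0.0006],[0.0043,-0.0015,0.0007],[0.0043,-0.0015,0.0007],[0.0043,-0.0015,0.0008],[0.0043,-0.0015,0.0008],[0.005,0,0.0008],[0.005,0,0.0008],[0.004,0,0.0005],[0,0,0]],"dr":[[0,0,-0.07],[0,0,-0.07],[0,0,-0.07],[0,0,-0.07],[0,0,-0.07],[0,0,-0.07],[0,0,-0.07],[0,0,-0.07],[0,0,0],[0,0,0],[0,0,0],[0,0,0]],"fingers":[0,0,0,0,0,0,0,0,0,0,0,0]}' >/dev/null; python3 ok.py 40
python3 -c "
from h import *
p,R=starter(0,s=.034,out=.022);rem(p,R)"
```

```text
t 19.35 theta -0.214 r 0.0699 out 0.0235 Fm 0.5 Fd -0.3 Fn -0.2 q [0.07, 0.06, 0.19, 2.31, -0.23, 0.54, 1.35]
t 19.35 shift [0.0009, 0.0006, 0.0016] rot [-0.0012, -0.0013, -0.036] F [0.4, -0.4, 0.0] w -0.0 g 0.0 q [0.07, 0.06, 0.19, 2.31, -0.23, 0.54, 1.35]
```

```bash
python3 -m jog '{"delta_pos":[[0.001,-0.001,-0.01],[0.003,-0.003,-0.017],[0.002,-0.002,-0.02],[0,0,-0.025],[0,0,-0.025],[0,0,-0.02],[0,-0.02,-0.005],[0,-0.03,0],[0,-0.03,0],[0,-0.02,0],[0,0,0],[0,0,0],[0,0,0]],"dr":[[0,0,0],[0,0,0],[0,0,0],[0,0,0],[0,0,0],[0,0,0],[0.045,0.05,0],[0.045,0.05,0],[0.045,0.05,0],[0.045,0.05,0],[0,0,0],[0,0,0],[0,0,0]],"fingers":[0,0,0,0,0,0,0,0,0,0,0,0,0]}'
python3 - <<'E'
from h import *
a,b=bot.capture("side");q,e=bot.capture("top");print(bot.read_state()['joints'].round(2))
cv2.imwrite("pics/end.png",np.hstack([cv2.resize(a[150:350,220:420],None,fx=2,fy=2),cv2.resize(q[100:300,240:440],None,fx=2,fy=2)]))
for n,D in(("top",e),("side",b)):
    v,u=np.nonzero(D>0);t=tf(world(n,D,u,v));s=t[(t[:,2]>.03)&(t[:,2]<.05)&(abs(t[:,0])<.09)&(t[:,1]<.125)&(t[:,1]>-.02)]
    if len(s)>9: print(n,len(s),"handle dir",np.linalg.svd(s[:,:2]-s[:,:2].mean(0))[2][0].round(3))
E
```

```text
clock: 20.43
ee_pos: [0.3291, -0.2043, 0.2135]
tool_rot: [[-0.789, 0.615, -0.01], [0.614, 0.789, 0.022], [0.022, 0.011, -1.0]]
wrist_force: [0.3, -0.1, -0.7]
grip_width: 0.0
gripper_force: 0.0
[ 0.16 -0.06  0.28  2.13  0.    1.1   1.35]
top 193 handle dir [-0.708 -0.706]
side 215 handle dir [0.702 0.712]
```

View pics/end.png

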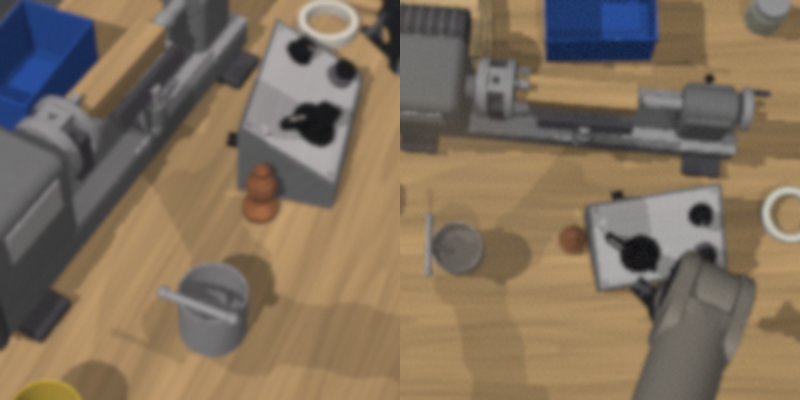

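The end picture shows the key in the upright pot (side crop (213,305)), an empty chuck, and the handle back at 45°. The finial, dial, stop button and tape look undisturbed, and the gripper is clear of everything.

```bash
python3 -c "
from station import bot
print(bot.finish_job())"
```

```text
the job is handed in; nothing more can be done
None
```

The job is handed in after about 20.5 s: the key stands tip down in the upright steel pot, and the starter was turned to its stop at about 1.19 rad, held there for over 1.4 s and let spring fully back to rest.

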